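# Hold the sale clip open around the price card

### The arm

A 7-joint arm with a two-finger parallel gripper is mounted at the origin on the work surface. World frame = base frame: x ahead of the robot, y to its left, z up, the work surface at z = 0. Lengths are in m, angles in rad, forces in N, time in s.
With the tool pointing down it reaches from about 0.35 to 0.9 m from the base axis. Payload 19.9 kg.
Tool frame: the origin (TCP) lies between the finger pads; the fingertips stand 17 mm ahead of it and the grasp point (between the pads) lies 2 mm behind it; z points along the fingers, y is the line along which they close (so a half turn about z gives the same grasp; the last joint's range is limited). The gripper opens to 85 mm and grips with 20 to 120 N. Pads are 22 mm wide; open, the fingers measure 114 mm over their backs; the gripper's body (76 mm by 85 mm) begins 54 mm behind the grasp point. The pads swing forward as they close: fully open they stand 13 mm farther back than shut.
Start: joints at [1.101, 0.417, -0.01, 1.614, 0.005, 1.111, -0.053], TCP at [0.259, -0.569, 0.248] pointing down, gripper open.
Joint ranges: [-2.81, 2.81], [-0.39, 2.02], [-1.27, 1.25], [0.06, 2.57], [-1.19, 4.33], [0.19, 2], [-2.82, 2.82]. Speed limits (rad/s): [1.89, 1.89, 2.39, 2.39, 3.01, 3.01, 3.01].

### API

Orientations are given as a 3x3 rotation matrix whose columns are the frame's x, y, z axes.
In Python, from cell import env gives the robot as it stands. The module is installed in compiled form; this text tells all that it offers.
- The arm moves only by the tool jog_arm, never from a script. Its argument "commands" is text: rows parted by semicolons, each of 5 numbers parted by spaces: the finger opening in cm, from 0 to 8.54, then the shift along the tool's x, y, z in cm, then the turn about the tool's z in degrees. A call has 1 to 20 rows; each row shifts and turns the commanded pose from where the row before left it, along the tool's axes as they then stand; what a row does not reach is not made up. A row lasts 1/12 s, in which the tool goes at most 41.7 mm and 7.16 degrees, less where a joint would pass 70% of its speed; a pose out of reach is approached as far as the arm can. A call with a gripper value outside its range is refused whole. The fingers move at their own pace and stop on an object; "grip_force" is the grip in N (left out, the last holds). Time passes only in rows, so rows that do not move let the fingers close. It gives the time, the measured TCP pose, the force, the opening and the grip force at its end, in the units of the state.
- env.state(): the state, without advancing time (a new reading comes with each control period).
- env.grab_frame(name): name is "scene" or "top"; returns (picture, depth): 480x640x3 uint8, red, green, blue; 480x640 float32, m along the optical axis (not along the pixel's ray), 0 where there is no reading.
- env.calibration(name): a dict with "fx", "fy", "cx", "cy" (pixels), "R" (3x3) and "t" (3): a world point X has camera coordinates R X + t. Camera axes: x right, y down, z forward; pixel columns grow to the right and rows downward; lengths in m; the calibration is good to about 2 mm. A picture is of the moment at which its call begins. calibration takes no time and is no camera call.
- env.close_job(): hands the job in; it is judged then, once.
The state is a dict: "time": time; "qpos": joint angles; "qvel": joint speeds; "joint_efforts": joint torques, N m; "tcp_pos": TCP position; "orientation": TCP orientation; "ft_force": force on the tool from outside, world axes, zero at the start; "ft_torque": the same for the moment, N m; "finger_gap": opening from 0.0 (shut) to 1.0 (fully open); "grasp_force": force on a finger pad.
Only numpy, scipy, OpenCV 4.12 (cv2) and the standard library are available. Lean on these libraries where they do the work, as an engineer would, in place of code of your own. Each camera call takes 0.05 s, during which the arm holds its last target. There are 200 camera calls.

### The job

Squeeze open the steel spring clip that sits on the low wooden lath, lift it off, and bring it to the larger of the two price cards. Hold it there from above, squeezed wide open, with its jaws straddling the middle of that card's top edge, one on each side and not touching the card, so that a new price slip can be slid in. Finish while still holding the clip like this, and leave the books and other things on the stall where they are.

Things in the scene. Friction and masses are not known exactly. Their poses are not given: they have to be found in the camera images.
- clip_hinge (a point): Centre of the clip's hinge, a spring coil 12 mm thick, 50 mm long. Axes of the half on +x: y along hinge, z up, x across from jaw to jaw. Above it two finger plates in a V, 44 mm wide along y, 2.2 mm thick, reach 45 mm up; over their outer tops they measure 43 mm along x at the start, 20 mm fully open (then parallel). Pinch them along x from above, over their upper 10 to 35 mm, to open the jaws.
- clip_open (a joint): Angle between the clip's halves (rad): 0 biting the 5 mm lath, -0.04 shut, 0.52 wide open at a stop (tips 29 mm apart). Spring: 4 N on each plate top starts opening, 11 N holds wide open, 25 to 40 N grips firmly on the stop. Pinched between two parallel fingers each half turns by half the angle, so the pose at clip_hinge tips about its y by that.
- clip_tip_a (a point): Middle of the jaw tip of the clip half on +x (steel, 2 mm thick, 50 mm wide), 47 mm below the hinge. Same axes as clip_hinge.
- clip_tip_b (a point): Middle of the other jaw tip, on the other half of the clip.
- lath_edge (a point): Middle of the top edge of the low wooden lath on which the clip sits at the start: a wooden board 5 mm thick, 100 mm wide, top edge 85 mm above the stall, standing in a wooden foot 60 x 110 x 20 mm; fixed. x across its thickness, y along its top edge, z up. The clip's coil rests on this edge, up to 20 mm from its middle.
- card_edge (a point): Middle of the top edge of the larger price card: stiff white board with a dark printed frame, 4 mm thick, 150 mm wide, top edge 140 mm above the stall, in a wooden foot 60 x 160 x 20 mm; fixed. x across its thickness, y along its top edge, z up.
- small_card_edge (a point): Middle of the top edge of the smaller price card, not used: the same white board, 4 mm thick, 90 mm wide, top edge 100 mm above the stall, in a wooden foot 60 x 100 x 20 mm; fixed. Same axes.
- book_a: Blue paperback lying flat, 110 x 170 x 22 mm; origin under its middle. Leave alone.
- book_b: Brick-red paperback lying flat, 120 x 180 x 30 mm; origin under its middle. Leave alone.
- coin_tin: Steel coin tin, 66 mm across, 60 mm tall; origin under its middle. Leave alone.
- mug: White mug, 76 mm across, 85 mm tall, handle to its y; origin under its middle. Leave alone.
- stamp: Dark wooden hand stamp, 34 mm across, 68 mm tall; origin under its middle. Leave alone.
- tape_box: Small cardboard box, 70 x 50 x 35 mm; origin under its middle. Leave alone.
- eraser: Rubber eraser, 45 x 20 x 12 mm; origin under its middle. Leave alone.
- card: The larger price card with its foot; origin under the middle of the foot, axes as card_edge.
- small_card: The smaller price card with its foot; origin under the middle of the foot.
- lath: The wooden lath with its foot; origin under the middle of the foot.
- clip: Plain steel spring clip (bulldog type), 80 g, 50 mm wide, 93 mm tall, sitting upright over the lath: two jaws down, 47 mm below the hinge, two finger plates up. Same point and axes as clip_hinge.
There are look-alikes about, which are no part of the job. What is shaped like the lath but blue is not meant. Leave any green look-alike of the clip alone.

How it is judged:
On the way:
1. the clip is squeezed open by the fingers (beyond 0.3 rad) while it is still over the lath (value of joint clip_open above 0.3 rad and distance between clip_hinge and lath_edge below 0.04 m and contact force between the fingers and clip above 3 N), for 0.2 s.
At the end, for the whole second after the job is handed in: Fingers still pinch the clip, at rest, open beyond 0.33 rad; tips on opposite sides of the larger card, over 4 mm from its mid-plane and over 10 mm below its top edge; hinge above the edge, within 25 mm of its middle and 0.26 rad of its direction; clip touches no card or lath (value of joint clip_open above 0.33 rad and contact force between the fingers and clip above 4 N and contact force between clip and card below 0.3 N and ((x of clip_tip_a in the frame of card_edge above 0.004 m and x of clip_tip_b in the frame of card_edge below -0.004 m) or (x of clip_tip_b in the frame of card_edge above 0.004 m and x of clip_tip_a in the frame of card_edge below -0.004 m)) and z of each of clip_tip_a, clip_tip_b in the frame of card_edge below -0.01 m and z of clip_hinge in the frame of card_edge above 0.003 m and y of clip_hinge in the frame of card_edge between -0.025 and 0.025 m and angle between the y axis of clip_hinge and the y axis of card_edge, either way round below 0.26 rad and linear speed of clip below 0.03 m/s and contact force between clip and small_card below 0.3 N and contact force between clip and lath below 0.3 N); the arm keeps its last pose, push and grip.
It fails at once if a bystander is moved by more than 30 mm (distance of any of book_a, book_b, coin_tin, mug, stamp, tape_box, eraser from where it was at the start of the episode above 0.03 m).
It fails at once if the clip is pushed against the larger card with more than 15 N (contact force between clip and card above 15 N).
It also fails if it takes over 40 s, if anything falls off the work surface, if the arm or the gripper's body presses on something with over 40 N, if the wrist force passes 120 N, or if a joint passes its speed limit or range.

## Working session

There is one attempt and no reset: what is moved stays moved. The work goes in short steps, Python scripts to look and compute and a tool call to move; the robot and the scene stay as the last step left them, time stands still between calls to the robot, and variables do not carry over. Pictures are saved under pics/ and viewed, at most 10 in all, crops included, and the job is handed in when it is done.

Besides the shell and the picture viewer there is one more tool, called after "Call:" as name(argument=value, ...), one argument or row to a line, values as JSON. jog_arm: Moves the arm, as the interface text tells. Its arguments: {"type":"object","properties":{"commands":{"type":"string"},"grip_force":{"type":"number"}},"required":["commands"]}

```bash
mkdir -p pics; python3 - <<'E'
from cell import env
import cv2,numpy as np
for n in("scene","top"):
    p,d=env.grab_frame(n); cv2.imwrite(f"pics/{n}0.png",p[:,:,::-1]); np.savez(f"{n}0.npz",p=p,d=d)
    c=env.calibration(n); print(n,c)
s=env.state(); print(s)
E
```

```text
scene {'fx': 558.0001923108499, 'fy': 558.0001923108499, 'cx': 312.16863472816044, 'cy': 241.12370100618435, 'R': array([[ 7.01180489e-01,  7.12983603e-01, -5.50848977e-04],
       [ 4.22675312e-01, -4.16300065e-01, -8.05009215e-01],
       [-5.74187689e-01,  5.64223925e-01, -5.93262050e-01]]), 't': array([-0.37459199, -0.14476634,  1.62531578])}
top {'fx': 564.6320247713962, 'fy': 564.6320247713962, 'cx': 316.1816921293721, 'cy': 240.39520308234796, 'R': array([[-0.01070053, -0.99992667,  0.0056709 ],
       [-0.9970314 ,  0.01023675, -0.07631255],
       [ 0.0762489 , -0.00647065, -0.99706782]]), 't': array([0.00914453, 0.55683101, 1.52215833])}
{'time': 0.1, 'qpos': array([ 1.10147905,  0.41793512, -0.01029461,  1.61410811,  0.00466506,
        1.11070307, -0.05299206]), 'qvel': array([-1.03790480e-03, -3.06038612e-03, -3.74880598e-04, -1.39526099e-03,
       -4.46747067e-05,  1.29613061e-03,  2.56152125e-03]), 'joint_efforts': array([ 2.24042989e-03, -8.65827298e+01,  6.80991244e-01, -4.35640240e+01,
        1.93252845e-02,  4.93959087e-03, -2.90282981e-05]), 'tcp_pos': array([ 0.25917831, -0.56840442,  0.24771231]), 'orientation': array([[ 9.09876510e-01,  4.14878855e-01, -5.21874668e-04],
       [ 4.14879179e-01, -9.09875960e-01,  1.00187761e-03],
       [-5.91833781e-05, -1.12809984e-03, -9.99999362e-01]]), 'ft_force': array([0.37329325, 0.05393854, 0.26320565]), 'ft_torque': array([ 0.01505513, -0.00488742,  0.00146117]), 'grasp_force': 0.0, 'finger_gap': 1.0006077189407194}
```

View pics/scene0.png

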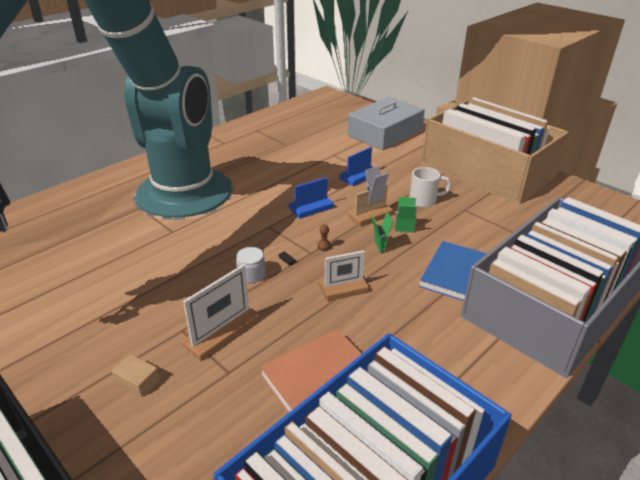

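View pics/top0.png

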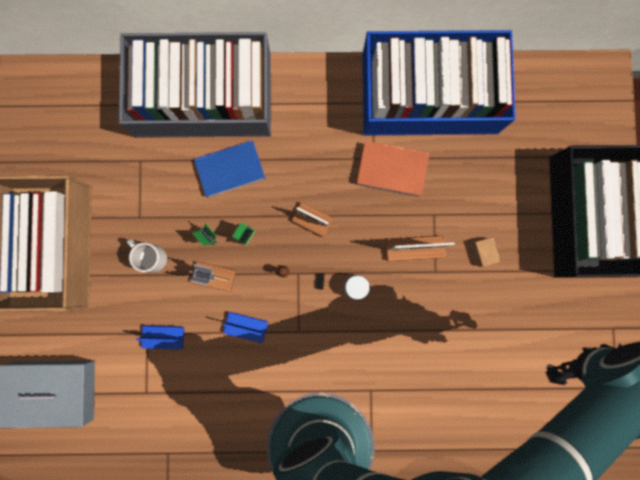

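The scene picture shows the candidates. The steel clip on the wooden lath is at scene (375,183) / top (203,273). The green clips are at scene (382,233) and (405,214) / top (205,234) and (243,233), and the blue laths at scene (312,197) and (357,167). Only the grey clip on the wooden lath fits. The larger card is at scene (217,305) / top (425,245), and the smaller at scene (345,270) / top (312,216).

```bash
cat > h.py <<'E'
from cell import env
import cv2,numpy as np
def cloud(n,d):
    c=env.calibration(n); v,u=np.mgrid[:480,:640]
    P=np.stack([(u-c["cx"])/c["fx"]*d,(v-c["cy"])/c["fy"]*d,d],-1)
    return (P-c["t"])@c["R"]
def ray(n,u,v,z):
    c=env.calibration(n); r=c["R"].T@[(u-c["cx"])/c["fx"],(v-c["cy"])/c["fy"],1]; o=-c["R"].T@c["t"]
    return o+r*(z-o[2])/r[2]
def proj(n,X):
    c=env.calibration(n); q=c["R"]@np.array(X)+c["t"]; return q[0]/q[2]*c["fx"]+c["cx"],q[1]/q[2]*c["fy"]+c["cy"]
def line(Q):
    m=Q.mean(0); w,V=np.linalg.eigh(np.cov(Q.T)); a=V[:,1]; return m,np.degrees(np.arctan2(a[1],a[0])),np.ptp((Q-m)@a)
E
python3 - <<'E'
from h import *
def crop(n,x0,x1,y0,y1,k): return cv2.resize(np.load(n+"0.npz")["p"][y0:y1,x0:x1],None,fx=k,fy=k,interpolation=cv2.INTER_CUBIC)
a=crop("scene",335,415,150,220,5); b=crop("top",180,250,255,300,5); c=crop("scene",175,265,260,360,3);e=crop("top",375,465,225,270,4)
I=np.zeros((600,800,3),np.uint8)
for q,(y,x) in((a,(0,0)),(b,(0,410)),(c,(300+55,0)),(e,(300,410))):
    q=q[:600-y,:800-x]; I[y:y+q.shape[0],x:x+q.shape[1]]=q
cv2.imwrite("pics/crop.png",I[:,:,::-1])
for n,bx in(("top",(185,245,255,300)),("top",(375,465,225,270)),("scene",(345,400,155,225)),("scene",(180,255,260,360))):
    f=np.load(n+"0.npz"); P=cloud(n,f["d"]); x0,x1,y0,y1=bx; S=P[y0:y1,x0:x1].reshape(-1,3); 
    print(n,"z hist",np.histogram(S[:,2],bins=np.arange(0,.2,.01))[0], S[:,2].max())
    for lo,hi in((.01,.03),(.07,.095),(.1,.15),(.125,.16),(.03,.13)):
        Q=S[(S[:,2]>lo)&(S[:,2]<hi)]
        if len(Q)>4: print(lo,hi,len(Q),Q.mean(0).round(4),[np.round(t,3) for t in line(Q[:,:2])])
E
```

```text
top z hist [749 320 206   3   3   6   7  13  55 127  43  43  37  45   1   0   0   0
   0] 1.5601364279936945
0.01 0.03 526 [0.4606 0.2687 0.019 ] [array([0.461, 0.269]), np.float64(63.297), np.float64(0.118)]
0.07 0.095 126 [0.4632 0.2888 0.0876] [array([0.463, 0.289]), np.float64(76.353), np.float64(0.1)]
0.1 0.15 169 [0.4644 0.2977 0.12  ] [array([0.464, 0.298]), np.float64(167.296), np.float64(0.044)]
0.125 0.16 69 [0.4638 0.2991 0.132 ] [array([0.464, 0.299]), np.float64(166.008), np.float64(0.044)]
0.03 0.13 337 [0.464  0.2914 0.0976] [array([0.464, 0.291]), np.float64(76.729), np.float64(0.101)]
top z hist [1371  530  544   16   14    9    7   14   14   14   14   13   11   64
   48    0    0    0    0] 1.5601364279936945
0.01 0.03 1074 [ 0.5324 -0.2673  0.0201] [array([ 0.532, -0.267]), np.float64(92.612), np.float64(0.236)]
0.07 0.095 36 [ 0.5311 -0.262   0.0817] [array([ 0.531, -0.262]), np.float64(92.395), np.float64(0.138)]
0.1 0.15 150 [ 0.5328 -0.2681  0.1331] [array([ 0.533, -0.268]), np.float64(92.671), np.float64(0.152)]
0.125 0.16 119 [ 0.5332 -0.2691  0.1385] [array(
[... 738 characters left out ...]
 np.float64(142.221), np.float64(0.413)]
scene z hist [1474  768  565  267  271  303  260  227  232  256  234  260  252  302
   55    0    0    0    0] 0.8474935939604894
0.01 0.03 1333 [ 0.5462 -0.27    0.0195] [array([ 0.546, -0.27 ]), np.float64(102.772), np.float64(0.25)]
0.07 0.095 598 [ 0.5386 -0.2704  0.083 ] [array([ 0.539, -0.27 ]), np.float64(92.653), np.float64(0.153)]
0.1 0.15 1103 [ 0.5383 -0.2706  0.1221] [array([ 0.538, -0.271]), np.float64(92.595), np.float64(0.152)]
0.125 0.16 486 [ 0.5381 -0.2698  0.134 ] [array([ 0.538, -0.27 ]), np.float64(92.588), np.float64(0.152)]
0.03 0.13 2562 [ 0.5319 -0.2597  0.0789] [array([ 0.532, -0.26 ]), np.float64(108.182), np.float64(0.254)]
```

View pics/crop.png

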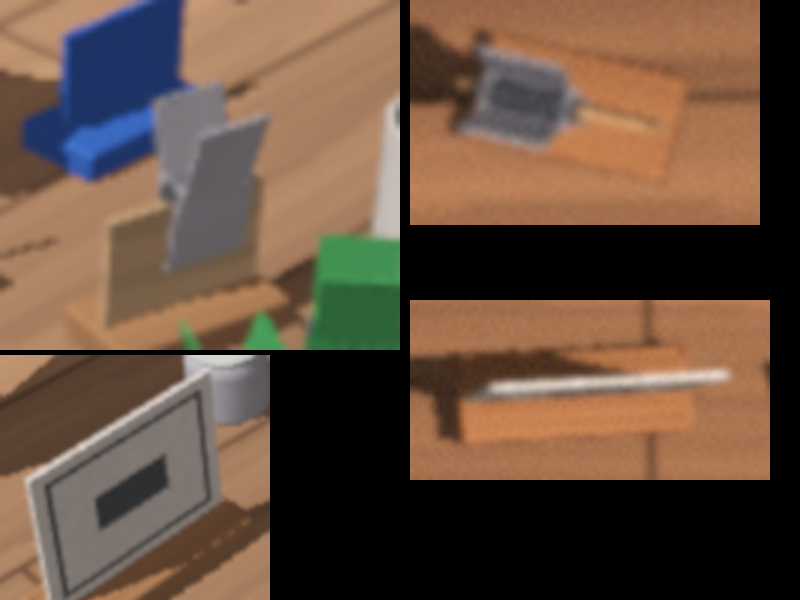

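The crop confirms it: bare steel clip on the wooden lath, with the blue and green ones beside it. The larger card has its frame intact. I'll turn first, then travel over.

Call:
jog_arm(
  commands="8.5 0 0 0 -6.5;8.5 0 0 0 -6.5;8.5 0 0 0 -6.5;8.5 0 0 0 -6.5;8.5 0 0 0 -6.5;8.5 0 0 0 -6.5;8.5 0 0 0 -6.5;8.5 0 0 0 -6.5;8.5 2.5 0 0 0;8.5 2.5 0 0 0;8.5 2.5 0 0 0;8.5 2.5 0 0 0;8.5 2.5 0 0 0;8.5 2.5 0 0 0;8.5 2.5 0 0 0;8.5 2.5 0 0 0;8.5 2.5 0 0 0;8.5 2.5 0 0 0;8.5 2.5 0 0 0;8.5 2.5 0 0 0",
  grip_force=35,
)

```text
time: 1.77
tcp_pos: [0.3292, -0.2757, 0.2481]
orientation: [[0.233, 0.972, -0.0], [0.972, -0.233, 0.0], [0.0, -0.0, -1.0]]
ft_force: [0.4, 1.1, 0.1]
finger_gap: 0.997
grasp_force: 0.0
```

Call:
jog_arm(
  commands="8.5 2.5 0 0 0;8.5 2.5 0 0 0;8.5 2.5 0 0 0;8.5 2.5 0 0 0;8.5 2.5 0 0 0;8.5 2.5 0 0 0;8.5 2.5 0 0 0;8.5 2.5 0 0 0;8.5 2.5 0 0 0;8.5 2.5 0 0 0;8.5 2.5 0 0 0;8.5 2.5 0 0 0;8.5 2.5 0 0 0;8.5 2.5 0 0 0;8.5 2.5 0 0 0;8.5 2.5 0 0 0;8.5 2.5 0 0 0;8.5 2.5 0 0 0;8.5 0 0 0 0;8.5 0 0 0 0",
)

```text
time: 3.43
tcp_pos: [0.4339, 0.1617, 0.248]
orientation: [[0.231, 0.973, -0.001], [0.973, -0.231, 0.001], [0.0, -0.001, -1.0]]
ft_force: [0.5, -0.5, -0.9]
finger_gap: 0.995
grasp_force: 0.0
```

```bash
cat >> h.py <<'E'
def toolshift(X):
    s=env.state(); return s["orientation"].T@(np.array(X)-s["tcp_pos"])*100
E
python3 - <<'E'
from h import *
f=np.load("top0.npz"); S=cloud("top",f["d"])[255:300,185:245].reshape(-1,3)
a=np.radians(76.35); l=np.array([np.cos(a),np.sin(a)]); x=np.array([l[1],-l[0]])
Q=S[(S[:,2]>.115)&(S[:,2]<.16)]; u,v=Q[:,:2]@x,Q[:,:2]@l
T=Q[:,2]>.128; print("tops across",u[T].min(),u[T].max(),"along",v.min(),v.max(),"zmax",Q[:,2].max())
ctr=x*(u[T].min()+u[T].max())/2+l*(v.min()+v.max())/2; print(ctr)
L=S[(S[:,2]>.075)&(S[:,2]<.092)]; print("lath across median",np.median((L[:,:2]@x)[L[:,:2]@l<v.min()-.005]), "z",L[:,2].max())
s=env.state(); o=s["orientation"]; print(s["time"],s["tcp_pos"],np.degrees(np.arctan2(o[1,0],o[0,0])),o[2],toolshift([*ctr,.118]))
E
```

```text
tops across 0.3605738447587317 0.40408505191569166 along 0.37707204352841267 0.4207410988352426 zmax 0.14254270039005762
[0.46566877 0.29741362]
lath across median 0.38220048893758674 z 0.09199406282132779
3.4333 [0.43394748 0.16168875 0.24796104] 76.6419457174977 [ 4.35454185e-04 -1.18893484e-03 -9.99999198e-01] [13.93250115 -0.03396195 13.00222186]
```

Call:
jog_arm(
  commands="8.5 2.4 0 0 0;8.5 2.4 0 0 0;8.5 2.4 0 0 0;8.5 2.4 0 0 0;8.5 2.4 0 0 0;8.5 1.9 0 0 0;8.5 0 0 1.5 0;8.5 0 0 1.5 0;8.5 0 0 1.5 0;8.5 0 0 1.5 0;8.5 0 0 1 0;8.5 0 0 1 0;8.5 0 0 0 0;8.5 0 0 0 0",
)

```text
time: 4.6
tcp_pos: [0.4667, 0.2955, 0.1683]
orientation: [[0.234, 0.972, -0.0], [0.972, -0.234, -0.0], [-0.0, -0.0, -1.0]]
ft_force: [1.1, -0.6, 0.1]
finger_gap: 0.997
grasp_force: 0.0
```

```bash
python3 - <<'E'
from h import *
p,d=env.grab_frame("scene"); cv2.imwrite("pics/s1.png",cv2.resize(p[90:240,290:490],None,fx=4,fy=4,interpolation=2)[:,:,::-1])
print(toolshift([.4657,.2974,.120]),env.state()["ft_force"])
E
```

```text
[ 0.12344877 -0.15073358  4.88058504] [-0.79924794 -0.36535635  0.70618556]
```

View pics/s1.png

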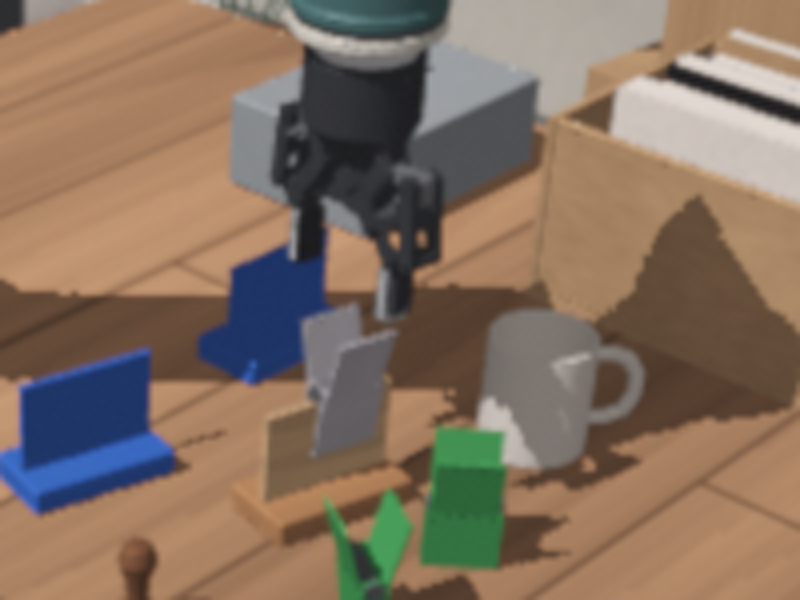

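The open fingers straddle the clip from above, with fingertips at crop (303,245) and (393,305) and plates at (330,350) and (365,390). The way down is clear.

Call:
jog_arm(
  commands="8.5 0.1 -0.1 1 0;8.5 0 0 1 0;8.5 0 0 1 0;8.5 0 0 1 0;8.5 0 0 0.8 0;8.5 0 0 0 0;6 0 0 0 0;4.5 0 0 0 0;4.5 0 0 0 0;4 0 0 0 0;3.5 0 0 0 0;3 0 0 0 0;2.5 0 0 0 0;2 0 0 0 0;1.5 0 0 0 0;1 0 0 0 0;1 0 0 0 0;1 0 0 0 0;1 0 0 0 0;1 0 0 0 0",
  grip_force=35,
)

```text
time: 6.32
tcp_pos: [0.4656, 0.2981, 0.1219]
orientation: [[0.233, 0.973, 0.001], [0.973, -0.233, 0.001], [0.001, 0.001, -1.0]]
ft_force: [-10.8, -2.9, 25.5]
finger_gap: 0.225
grasp_force: 33.5
```

Call:
jog_arm(
  commands="1 0 0 0 0;1 0 0 0 0;1 0 0 -0.3 0;1 0 0 -0.3 0;1 0 0 -0.5 0;1 0 0 -0.5 0;1 0 0 -0.7 0;1 0 0 -1 0;1 0 0 -1 0;1 0 0 -1.5 0;1 0 0 -1.5 0;1 0 0 -1.5 0;1 0 0 -1.5 0;1 0 0 -1.5 0;1 0 0 -1.5 0;1 0 0 0 0;1 0 0 0 0",
)

```text
time: 7.73
tcp_pos: [0.4661, 0.2971, 0.2543]
orientation: [[0.233, 0.972, 0.002], [0.972, -0.233, 0.001], [0.001, 0.001, -1.0]]
ft_force: [-0.8, -0.5, -1.1]
finger_gap: 0.224
grasp_force: 34.5
```

```bash
python3 - <<'E'
from h import *
p,d=env.grab_frame("scene"); cv2.imwrite("pics/s2.png",cv2.resize(p[50:230,290:490],None,fx=3.3,fy=3.3,interpolation=2)[:,:,::-1])
s=env.state();print(s["tcp_pos"],s["ft_force"],s["finger_gap"],s["grasp_force"])
E
```

```text
[0.46589977 0.29683798 0.2534241 ] [ 0.30119147 -0.03406228 -1.47098895] 0.21451222000495243 34.472365379333496
```

View pics/s2.png

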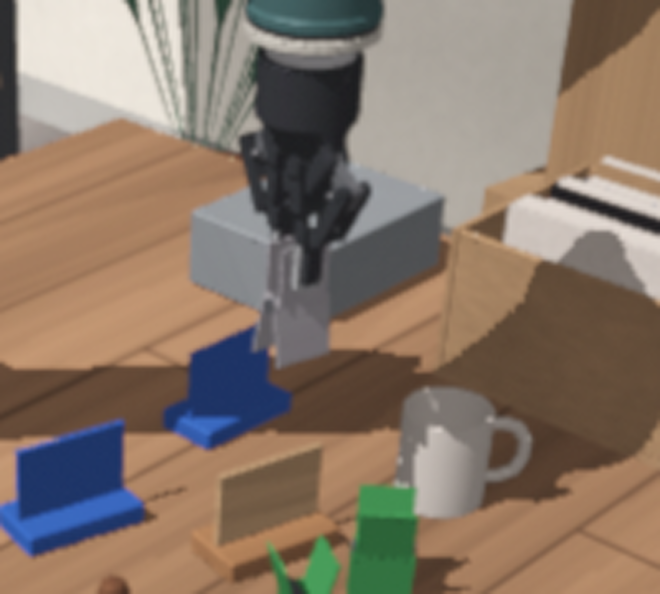

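The clip is held, squeezed open and hanging straight, with jaw tips at crop (260,350) and (300,360). The lath is free. Next I carry it to the card.

Call:
jog_arm(
  commands="1 0 0 -0.5 -5.4;1 0 0 -0.5 -5.4;1 0 0 0 -5.4;1 -1 0.1 0 0;1 -2 0.1 0 0;1 -2.3 0.2 0 0;1 -2.3 0.2 0 0;1 -2.3 0.2 0 0;1 -2.3 0.2 0 0;1 -2.3 0.2 0 0;1 -2.3 0.2 0 0;1 -2.3 0.2 0 0;1 -2.3 0.2 0 0;1 -2.3 0.2 0 0;1 -2.3 0.2 0 0;1 -2.3 0.2 0 0;1 -2.3 0.2 0 0;1 -2.3 0.2 0 0;1 -2.3 0.2 0 0;1 -2.3 0.2 0 0",
)

```text
time: 9.45
tcp_pos: [0.515, -0.0779, 0.2627]
orientation: [[-0.044, 0.999, -0.001], [0.999, 0.044, 0.0], [0.0, -0.001, -1.0]]
ft_force: [0.4, 0.7, -0.8]
finger_gap: 0.221
grasp_force: 34.5
```

Call:
jog_arm(
  commands="1 -2.3 0.2 0 0;1 -2.3 0.2 0 0;1 -2.3 0.2 0 0;1 -2.3 0.2 0 0;1 -2 0.2 0 0;1 -1 0 0 0;1 0 0 0 0;1 0 0 0 0",
)

```text
time: 10.12
tcp_pos: [0.5309, -0.1971, 0.2628]
orientation: [[-0.046, 0.999, -0.001], [0.999, 0.046, 0.001], [0.001, -0.001, -1.0]]
ft_force: [-0.2, 0.7, -0.7]
finger_gap: 0.218
grasp_force: 34.5
```

```bash
python3 - <<'E'
from h import *
s=env.state();o=s["orientation"]
print(s["time"],s["tcp_pos"],np.degrees(np.arctan2(o[1,0],o[0,0])),o[2],s["finger_gap"],toolshift([.5337,-.2693,.191]))
E
```

```text
10.1167 [ 0.53091429 -0.19713704  0.26280726] 92.61402579621016 [ 8.38585009e-04 -7.22505972e-04 -9.99999387e-01] 0.2175046447502489 [-7.22751086 -0.04565288  7.17470246]
```

Call:
jog_arm(
  commands="1 -1.5 0 0 0;1 -1.5 0 0 0;1 -1.5 0 0 0;1 -1.5 0 0 0;1 -1.2 0 0 0;1 0 0 1 0;1 0 0 1 0;1 0 0 0.6 0;1 0 0 0 0;1 0 0 0 0;1 0 0 0 0",
)

```text
time: 11.03
tcp_pos: [0.535, -0.2689, 0.2375]
orientation: [[-0.048, 0.999, 0.0], [0.999, 0.048, 0.0], [0.0, 0.0, -1.0]]
ft_force: [0.0, -0.5, -0.4]
finger_gap: 0.217
grasp_force: 34.5
```

```bash
python3 - <<'E'
from h import *
p,d=env.grab_frame("scene"); np.savez("s3.npz",p=p,d=d); cv2.imwrite("pics/s3.png",cv2.resize(p[200:350,140:300],None,fx=4,fy=4,interpolation=2)[:,:,::-1])
s=env.state();print(s["tcp_pos"],s["ft_force"],s["finger_gap"],toolshift([.5337,-.2693,.191]))
for z in (.155,): print(np.array(proj("scene",s["tcp_pos"]-[0,0,.031])), proj("scene",[.5337,-.2693,.14]))
E
```

```text
[ 0.53503868 -0.26906218  0.23770278] [ 1.38906143 -0.35880265 -0.24593784] 0.2186781869842944 [-0.01620644 -0.1369031   4.67022201]
[209.8440641  255.55633661] (np.float64(213.08822563207661), np.float64(282.42469575050626))
```

View pics/s3.png

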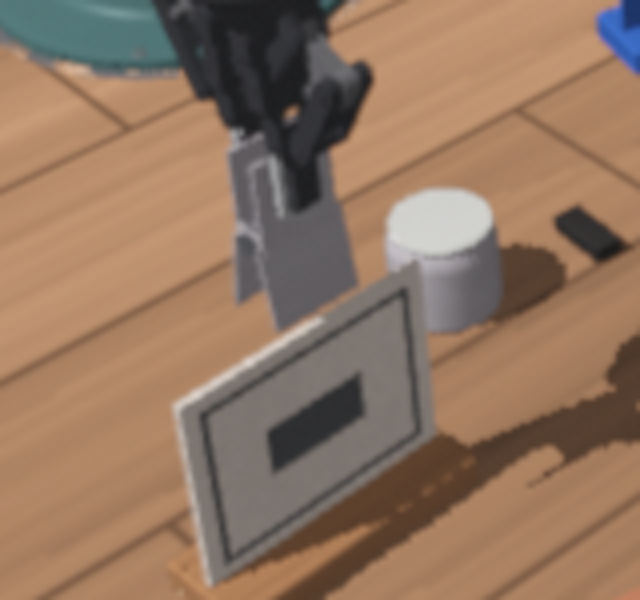

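The clip hangs above the larger card. The front jaw tip spans crop (275,328)–(357,283), and the card's top edge runs (178,403)–(415,265) with its middle at (297,334), which matches the computed point. I'm lowering it.

Call:
jog_arm(
  commands="1 0 -0.1 0.4 0;1 0 0 0.5 0;1 0 0 0.5 0;1 0 0 0.5 0;1 0 0 0.5 0;1 0 0 0.5 0;1 0 0 0.5 0;1 0 0 0.5 0;1 0 0 0.4 0;1 0 0 0.3 0;1 0 0 0 0;1 0 0 0 0;1 0 0 0 0;1 0 0 0 0",
)

```text
time: 12.25
tcp_pos: [0.5339, -0.2694, 0.1915]
orientation: [[-0.047, 0.999, 0.0], [0.999, 0.047, -0.0], [-0.0, 0.0, -1.0]]
ft_force: [-1.1, 0.8, -1.5]
finger_gap: 0.219
grasp_force: 34.5
```

```bash
python3 - <<'E'
from h import *
p,d=env.grab_frame("scene"); q,e=env.grab_frame("top")
a=cv2.resize(p[220:350,150:280],None,fx=3,fy=3,interpolation=2); b=cv2.resize(q[190:320,360:490],None,fx=3,fy=3,interpolation=2)
cv2.imwrite("pics/s4.png",np.hstack([a,b])[:,:,::-1])
s=env.state();print(s["time"],s["tcp_pos"],s["ft_force"],s["finger_gap"],s["grasp_force"],toolshift([.5337,-.2693,.191]))
E
```

```text
12.35 [ 0.53386238 -0.2694443   0.19148394] [-0.26699193 -0.01578179 -1.08562524] 0.21891081177101313 34.47507619857788 [ 0.0151896  -0.01554828  0.04838783]
```

View pics/s4.png

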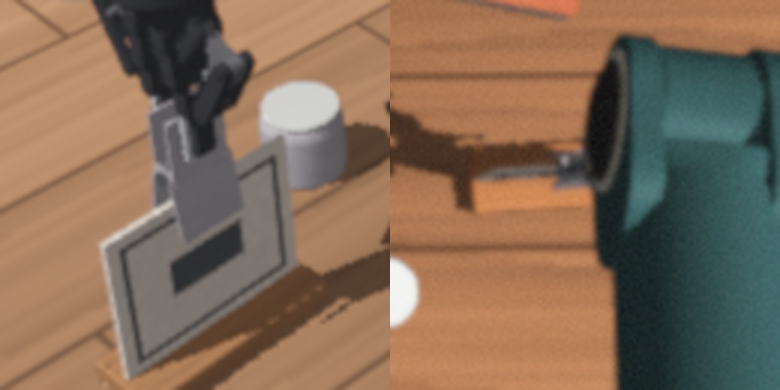

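The jaws straddle the card: the front tip is at crop (185,240)–(240,210), in front of the card's middle, and the other jaw is behind it. There is no contact force, so I'm handing it in.

```bash
python3 -c "
from cell import env
print(env.close_job())"
```

```text
the job is handed in; nothing more can be done
None
```

The job is handed in: the clip is held wide open over the middle of the larger card's top edge, with one jaw on each side and no contact force at the last reading; the judge's verdict was not shown.

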